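# Turn the key shield and start the kiln program

### The job

Set the kiln controller going: lift the clear key shield off its pin, turn it end for end and set it back fully down on the pin, so that it covers the two paddles instead of the four keys, and let go of it. Then press the large round key, the square key and the bar key, one at a time in that order, each fully down and let up again before the next. Press neither the small round key nor the paddles, and do not shift or tip the cup, the cones, the bowl or the jar.

Things in the scene. Friction and masses are not known exactly. Their poses are not given: they have to be found in the camera images.
- console: kiln controller, a fixed grey steel box 170 (x) x 300 (y) x 45 (z) mm flat on the bench; origin at the centre of its underside, z up, x away from the robot, y along its length to the left. Left of the pin in its middle (+y) are four keys at x = +-22, y = 58 and 102 mm, any key in any place; right of it (-y) two paddles centred at y = -80 mm
- pin_top (a point): centre of the top of the fixed upright oblong pivot pin at the console's middle, 84 mm above the bench; 10 (x) x 24 (y) mm, 18 mm tall, its upper half stepping in to 5 x 18 mm. It stands on a dark pedestal 34 (x) x 44 (y) mm whose top, the shield's seat, is 66 mm above the bench
- shield: loose key shield, about 0.4 kg: metal block 34 (x) x 44 (y) x 32 (z) mm with a clear 2 mm plate, 100 mm wide, level with the block's underside and reaching along the shield's +y to 128 mm from the block's centre. Origin: centre of the block's underside; z up. It starts seated on the pin, underside 66 mm above the bench, plate over the four keys, y along the console's +y
- shield_block (a point): centre of the top of the shield's block, 32 mm above its underside; grip the block across either pair of sides. Centre of mass about 6 mm from here towards the plate
- shield_socket (a point): centre of the mouth of the blind oblong socket in the block's underside (same point as the shield's origin): 14 (x) x 28 (y) mm, 20 mm deep, 2 mm play round the pin each way. The oblong pin stops the shield from swinging: lift it more than 18 mm to free it. After half a turn about z it fits again, the plate 7 mm or more above the paddles
- shield_end (a point): middle of the outer edge of the shield's clear steel-rimmed plate, 128 mm from the block's centre along the shield's y
- key_round_top (a point): centre of the top face of the large round key, a plain white disc 30 mm across; 56 mm above the bench when up
- key_round (a joint): travel of that key in m: 0 up, 0.006 fully down; it springs back, starts to move at about 1.5 N and needs 5 N to reach the bottom
- key_square_top (a point): centre of the top face of the square key, 26 x 26 mm, white; 56 mm above the bench when up
- key_square (a joint): travel of that key in m: 0 up, 0.006 fully down; it springs back, starts to move at about 1.5 N and needs 5 N to reach the bottom
- key_bar_top (a point): centre of the top face of the bar key, a narrow white oblong 12 x 34 mm (long way along the console's y); 56 mm above the bench when up
- key_bar (a joint): travel of that key in m: 0 up, 0.006 fully down; it springs back, starts to move at about 1.5 N and needs 5 N to reach the bottom
- key_small_top (a point): centre of the top face of the small round key, a white disc 16 mm across, not to be pressed; 56 mm above the bench when up
- key_small (a joint): travel of that key in m: 0 up, 0.006 fully down; it springs back, starts to move at about 1.5 N and needs 5 N to reach the bottom
- paddle_near_top (a point): centre of the top face of the paddle on the robot's side (console x = -22 mm), one of two broad white keys 28 x 76 mm side by side on the right of the pivot pin; not to be pressed; 56 mm above the bench when up
- paddle_near (a joint): travel of that key in m: 0 up, 0.006 fully down; it springs back, starts to move at about 1.5 N and needs 5 N to reach the bottom
- paddle_far_top (a point): centre of the top face of the other paddle (console x = +22 mm), same size; not to be pressed; 56 mm above the bench when up
- paddle_far (a joint): travel of that key in m: 0 up, 0.006 fully down; it springs back, starts to move at about 1.5 N and needs 5 N to reach the bottom
- cup: open terracotta cup, 72 mm across, 75 mm tall, stands just beyond the console, loose; bystander, to be left alone; origin at the centre of its underside
- cones: plaque 30 x 90 x 12 mm with three small white cones, 57 mm tall in all, stands just beyond the console, loose; bystander, to be left alone; origin at the centre of its underside
- bowl: white bowl 110 mm across, 50 mm tall, loose, to the right of the console; bystander, to be left alone; origin at the centre of its underside
- jar: blue jar with white lid, 60 mm across, 85 mm tall, loose, to the left of the console; bystander, to be left alone; origin at the centre of its underside
Not all that is in view belongs to the job. Of the things like the shield, leave any that is brown; of the rest the smaller one is meant.

How it is judged:
By the outcome, as a careful person would: the job done as asked, in the order asked, and still so for the second after the job is handed in, with the robot touching nothing.
It also fails if it takes over 61 s, if anything falls off the work surface, if the arm or the gripper's body presses on something with over 40 N, if the wrist force passes 120 N, or if a joint passes its speed limit or range.

### The arm

A 6-joint arm with a two-finger parallel gripper is mounted at the origin on the work surface. World frame = base frame: x ahead of the robot, y to its left, z up, the work surface at z = 0. Lengths are in mm, angles in degrees, forces in N, time in s.
With the tool pointing down it reaches from about 300 to 850 mm from the base axis. Payload 4.2 kg.
Tool frame: the origin (TCP) lies midway between the tips of the shut fingers; the grasp point (between the pads) lies 19 mm behind it (env.grasp_offset is the distance from the TCP to the grasp point, in mm); z points along the fingers, y is the line along which they close (so a half turn about z gives the same grasp; the last joint's range is limited). The gripper opens to 91 mm and grips with 3 to 60 N. Pads are 32 mm wide; open, the fingers measure 118 mm over their backs; the gripper's body (76 mm by 178 mm) begins 60 mm behind the grasp point.
Start: joints at [-66.52, 18.312, 89.639, -0, 72.044, -1.146], TCP at [239.601, -522.718, 213.976] pointing down, gripper open.
Joint ranges: [-177.97, 177.97], [-48.28, 115.42], [12.27, 149.76], [-77.06, 257.06], [2.81, 150.46], [-146.56, 146.56]. Speed limits (degrees/s): [147.25, 147.25, 180, 180, 180, 180].

### API

Orientations are given as [roll, pitch, yaw] about the fixed x, y, z axes, in that order (R = Rz(yaw) Ry(pitch) Rx(roll)).
In Python, from workcell import env, optics gives the robot as it stands. The module is installed in compiled form; this text tells all that it offers.
- The arm moves only by the tool send_rows, never from a script. Its argument "targets" is a list that holds one entry, the list of rows, each a list of 7 numbers: the turn, a rotation vector about the world's x, y, z scaled (see below), then the shift along the world's x, y, z scaled (see below), then the closure, from -1 (fully open) to 1 (shut). In form: [[[rx, ry, rz, x, y, z, gripper], ...]]. A call has 1 to 12 rows; each row shifts and turns the commanded pose from where the row before left it; what a row does not reach is not made up. The controller multiplies each number of a shift by 0.2 m and each number of a turn by pi/2 rad. A row lasts 1/10 s, in which the tool goes at most 50 mm and 8.59 degrees, less where a joint would pass 70% of its speed; a pose out of reach is approached as far as the arm can. A call with a number of a shift or a turn outside -1 to 1 is refused whole. A call with a gripper value outside its range is refused whole. The fingers move at their own pace and stop on an object; "grip_force" is the grip in N (left out, the last holds). Time passes only in rows, so rows that do not move let the fingers close. It gives the time, the measured TCP pose, the force, the opening and the grip force at its end, in the units of the state.
- env.state(): the state, without advancing time (a new reading comes with each control period).
- optics.grab_frame(name): name is "side" or "top"; returns (picture, depth): 400x640x3 uint8, red, green, blue; 400x640 float32, mm along the optical axis (not along the pixel's ray), 0 where there is no reading.
- optics.camera_info(name): a dict with "camera_matrix" (3x3 intrinsics, pixels), "R" (3x3) and "t" (3): a world point X has camera coordinates R X + t. Camera axes: x right, y down, z forward; pixel columns grow to the right and rows downward; lengths in mm; the calibration is good to about 2 mm. A picture is of the moment at which its call begins. camera_info takes no time and is no camera call.
- env.job_done(): hands the job in; it is judged then, once.
Trained networks look in the newest picture that a camera, given by its name, has taken for a name from the list of things; names that differ only in an ending like _2 or _b are one class to them, and where a whole thing is asked for, a point or a joint stands for the part that bears it (a point fixed in the world has none). Each returns a list of dicts, best first, with "conf" (0 to 1); they miss things now and then, are a little off and sometimes report something else, mostly with a low value. They report only what shows in the picture. A call takes as long as a camera call. They do not tell look-alikes from the thing itself.
- optics.silhouettes(camera, name): "mask" (400x640 bool, what is visible of it) and "at" ([column, row] in pixels, amid what is visible of it).
- optics.place_of(camera, name): "at" ([column, row] in pixels: a listed point, or the origin of a listed thing).
The state is a dict: "time_s": time; "qpos": joint angles; "qvel": joint speeds; "effort": joint torques, N m; "ee_pos": TCP position; "ee_rot": TCP orientation; "force": force on the tool from outside, world axes, zero at the start; "torque": the same for the moment, N m; "gripper_width": finger opening in mm; "gripper_force": force on a finger pad.
Only numpy, scipy, OpenCV 4.12 (cv2) and the standard library are available. Lean on these libraries where they do the work, as an engineer would, in place of code of your own. Each camera call takes 0.05 s, during which the arm holds its last target. There are 200 camera calls.

## Working session

There is one attempt and no reset: what is moved stays moved. The work goes in short steps, Python scripts to look and compute and a tool call to move; the robot and the scene stay as the last step left them, time stands still between calls to the robot, and variables do not carry over. Pictures are saved under pics/ and viewed, at most 10 in all, crops included, and the job is handed in when it is done.

Besides the shell and the picture viewer there is one more tool, called after ">>>" as name([rows], argument=value, ...), one row to a line, values as JSON. send_rows: Moves the arm, as the interface text tells. Its arguments: {"type":"object","properties":{"targets":{"type":"array"},"grip_force":{"type":"number"}},"required":["targets"]}

```bash
mkdir -p pics
cat > h.py <<'E'
import numpy as np, cv2
from workcell import env, optics
def grab(c,n):
    p,d=optics.grab_frame(c); cv2.imwrite(f'pics/{n}.png',p[:,:,::-1]); np.save(f'{c}.npy',d); return p,d
def world(c,u,v,z=None,d=None):
    i=optics.camera_info(c);K,R,t=[np.array(i[k]) for k in('camera_matrix','R','t')]
    r=np.linalg.inv(K)@[u,v,1]
    if d is not None: return R.T@(r*d-t)
    o=-R.T@t; w=R.T@r; return o+w*(z-o[2])/w[2]
def proj(c,X):
    i=optics.camera_info(c);K,R,t=[np.array(i[k]) for k in('camera_matrix','R','t')]
    q=K@(R@np.array(X)+t); return q[:2]/q[2]
E
python3 - <<'E'
from h import *
print(env.state()['time_s'],env.grasp_offset)
for c in('top','side'):
    grab(c,c+'0')
    i=optics.camera_info(c);print(c,-np.array(i['R']).T@i['t'])
    for n,z in[('shield_block',98),('shield_end',68),('pin_top',84),('key_round_top',56),('key_square_top',56),('key_bar_top',56),('key_small_top',56),('paddle_near_top',56),('paddle_far_top',56),('console',0)]:
        for r in optics.place_of(c,n): print(n,np.round(r['at']),round(r['conf'],2),world(c,*r['at'],z=z).round(1))
E
```

```text
0.0 18.8
top [407.55866036  15.74578259 980.50967969]
shield_block [304. 300.] 0.87 [263.1  49.7  98. ]
shield_block [319. 161.] 0.65 [576.6  12.3  98. ]
shield_block [319. 171.] 0.63 [552.5  14.2  98. ]
shield_block [400. 261.] 0.6 [ 345.4 -165.    98. ]
shield_end [279. 237.] 0.81 [404.1 108.4  68. ]
shield_end [444. 275.] 0.57 [ 310.5 -272.7   68. ]
shield_end [262. 163.] 0.55 [579.4 146.9  68. ]
pin_top [320. 167.] 0.61 [564.   11.7  84. ]
key_small_top [350. 162.] 0.26 [580.1 -63.   56. ]
paddle_near_top [352. 179.] 0.84 [540. -65.  56.]
paddle_far_top [353. 162.] 0.61 [580.8 -69.8  56. ]
console [320. 172.] 0.6 [566.7  11.3   0. ]
side [-54.82584289 703.06585951 569.48404301]
shield_block [404. 262.] 0.85 [226.4 114.8  98. ]
shield_block [300. 192.] 0.83 [567.7  12.1  98. ]
shield_block [418. 212.] 0.74 [290.4 -68.8  98. ]
shield_end [327. 268.] 0.73 [352.7 182.8  68. ]
shield_end [261. 223.] 0.7 [576.4 138.7  68. ]
shield_end [451. 205.] 0.59 [ 263.  -191.7   68. ]
pin_top [298. 198.] 0.75 [570.1  17.9  84. ]
key_round_top [287. 219.] 0.37 [556.6  75.2  56. ]
key_round_top [315. 196.] 0.16 [574.6 -55.   56. ]
key_small_top [210. 273.] 0.49 [538.1 318.5  56. ]
key_small_top [369. 188.] 0.45 [ 487.4 -180.    56. ]
paddle_near_top [330. 197.] 0.63 [539.5 -75.2  56. ]
paddle_far_top [313. 193.] 0.47 [589.8 -64.6  56. ]
console [300. 227.] 0.57 [569.2  17.6   0. ]
```

Run:
```python
import cv2
for c,(x0,x1,y0,y1) in dict(top=(200,480,90,300),side=(180,460,120,330)).items():
    p=cv2.imread(f'pics/{c}0.png');cv2.imwrite(f'pics/{c}0c.png',cv2.resize(p[y0:y1,x0:x1],(800,600),interpolation=cv2.INTER_CUBIC))
```

```text
(no output)
```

View pics/top0c.png

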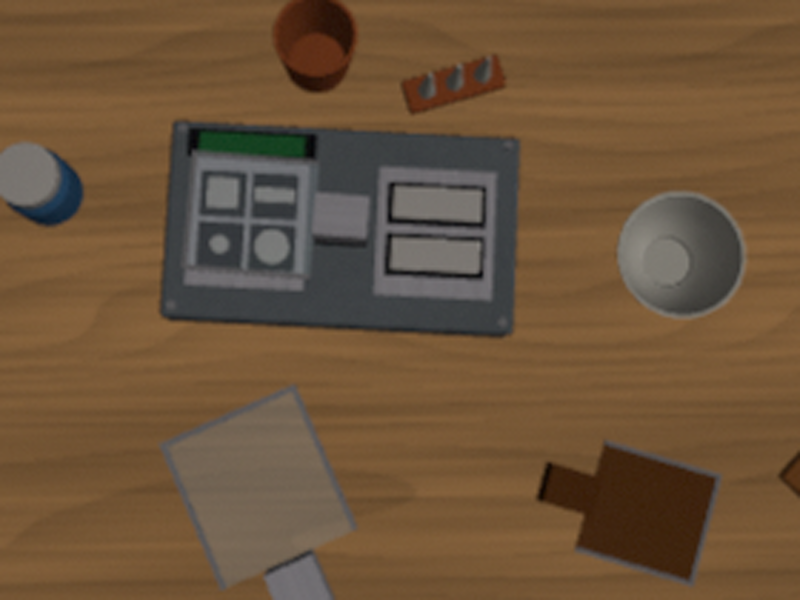

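View pics/side0c.png

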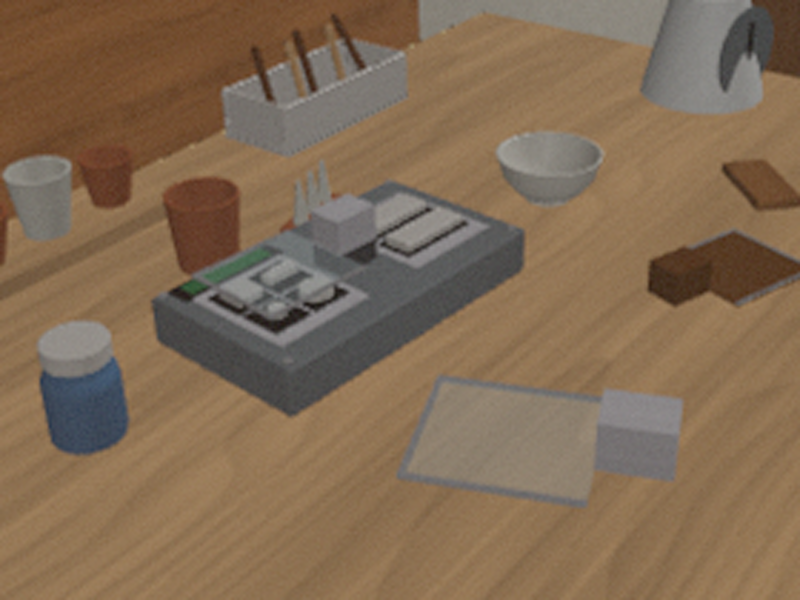

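The top view shows the seated clear shield, with its block at about crop (341,217). Its plate covers the square key (223,193), bar key (274,195), small round key (219,243) and large round key (272,247). The paddles are on the right. The side view agrees, with the larger grey shield and the brown one lying on the bench, so the seated shield is the right one. Next I'll fit the console pose.

```bash
cat >> h.py <<'E'
from scipy.optimize import least_squares
def C(q,p): # console->world
    a=np.radians(q[2]);return [q[0]+p[0]*np.cos(a)-p[1]*np.sin(a), q[1]+p[0]*np.sin(a)+p[1]*np.cos(a), p[2]]
E
python3 - <<'E'
from h import *
s=env.state();print(s['ee_rot'],s['force'])
f=800/280
def blob(c,u,v,w,x0,y0,off=18):
    p=cv2.imread(f'pics/{c}0.png').astype(float).mean(2)
    u=u/f+x0;v=v/f+y0
    big=cv2.GaussianBlur(cv2.resize(p,None,fx=4,fy=4,interpolation=cv2.INTER_CUBIC),(0,0),2)
    U,V=int(4*u+2),int(4*v+2); lo=big[V,U]-off
    n,l,st,ce=cv2.connectedComponentsWithStats((big>lo).astype(np.uint8))
    k=l[V,U]; return (ce[k]-1.5)/4, st[k,2:]/4
names=dict(sq=(22,102,56),bar=(22,58,56),small=(-22,102,56),rnd=(-22,58,56),pf=(22,-80,56),pn=(-22,-80,56))
T=dict(sq=(223,193),bar=(274,195),small=(219,243),rnd=(272,247),pf=(437,203),pn=(434,255))
obs=[]
for n,(u,v) in T.items():
    b,s=blob('top',u,v,0,200,90,25); ok=s.max()<40
    print(n,b,s,world('top',*b,z=56).round(1)); 
    if ok: obs.append((b,names[n]))
cor=[((180,122),(85,150,45)),((520,140),(85,-150,45))]
obs+=[(np.array([u/f+200,v/f+90]),p) for (u,v),p in cor]
fun=lambda q:np.ravel([proj('top',C(q,p))-b for b,p in obs])
r=least_squares(fun,[565,12,-3]);print(r.x,fun(r.x).reshape(-1,2).round(1))
# shield block via depth
d=np.load('top.npy')
b=[(x,y) for y in range(150,185) for x in range(300,340)]
W=np.array([world('top',x,y,d=d[y,x]) for x,y in b if d[y,x]>0]); k=abs(W[:,2]-98)<5
print('block top',k.sum(),W[k].mean(0),W[k].min(0),W[k].max(0),(W[k].min(0)+W[k].max(0))/2)
for c in('side',):
    for n,p in list(names.items())+[('blk',(0,0,98))]: print(n,proj(c,C(r.x,p)).round(1), ((proj(c,C(r.x,p))-[180,120])*f).round())
E
```

```text
[ 1.79996590e+02 -1.28055215e-03  2.46257010e+01] [-0.22010912 -0.95697074 -1.15235097]
sq [277.49377894 156.98755787] [ 11.    10.75 432.  ] [595.2 112.6  56. ]
bar [295.57751256 157.81896985] [ 14.25   5.   248.75] [592.7  69.2  56. ]
small [276.31925676 174.96734234] [  6.   6. 111.] [551.5 115.6  56. ]
rnd [294.67384058 175.85905797] [ 11.75  11.75 431.25] [548.8  71.6  56. ]
pf [352.73715278 160.85357143] [  30.75   12.   1260.  ] [583.6 -68.5  56. ]
pn [352.10831063 178.85203387] [  31.25   12.   1284.5 ] [539.8 -66.   56. ]
[563.98473812   8.82314837  -3.73915422] [[-1.6 -0.1]
 [ 1.6  0.1]]
block top 284 [565.95491259  14.45481782  97.70207244] [547.74258215  -7.74121943  93.04609873] [584.07316928  36.2621779  102.63135452] [565.90787571  14.26047924  97.83872663]
sq [265.8 220.4] [245. 287.]
bar [279.4 213.3] [284. 266.]
small [278.5 226.6] [282. 305.]
rnd [292.1 219.1] [320. 283.]
pf [317.4 193.2] [393. 209.]
pn [330.  198.1] [429. 223.]
blk [301.6 192.1] [348. 206.]
```

Run:
```python
from h import *
P=[(22,102),(22,58),(-22,102),(-22,58),(22,-80),(-22,-80)]
B=[(277.49,156.99),(295.58,157.82),(276.32,174.97),(294.67,175.86),(352.74,160.85),(352.11,178.85)]
fun=lambda q:np.ravel([proj('top',C(q,(*p,56)))-b for p,b in zip(P,B)])
r=least_squares(fun,[565,12,-3]);q=r.x;print(q,fun(q).reshape(-1,2).round(2))
S=[(238,290),(283,271),(274,309),(317,290),(400,213),(428,229)]
f=800/280
S=[(a/f+180,b/f+120) for a,b in S]
fs=lambda q:np.ravel([proj('side',C(q,(*p,56)))-b for p,b in zip(P,S)])
r2=least_squares(fs,q);print(r2.x,fs(r2.x).reshape(-1,2).round(2))
for c in('top','side'):
    i=optics.camera_info(c);K=np.array(i['camera_matrix']);print(c,K[0,0])
    # silhouettes of block
    for s in optics.silhouettes(c,'shield_block'):
        m=s['mask'];ys,xs=np.nonzero(m);print(s['conf'],s['at'],m.sum(),xs.min(),xs.max(),ys.min(),ys.max())
for n,p in zip('sq bar small rnd'.split(),P):print(n,np.round(C(q,(*p,56)),1))
```

```text
[566.89189858  12.473275    -3.66586768] [[-0.09 -0.07]
 [ 0.08  0.04]
 [-0.05  0.01]
 [-0.05  0.06]
 [ 0.12 -0.06]
 [-0.02  0.01]]
[558.26554144  16.39488214  -6.93001232] [[ 0.83 -0.04]
 [-0.6  -0.26]
 [ 0.15  0.02]
 [-0.5  -0.58]
 [-1.11  0.65]
 [ 1.19  0.39]]
top 389.3016704825612
0.89 [291.4, 165.5] 2173 264 328 143 188
0.75 [292.2, 265.3] 3385 256 323 226 313
0.59 [422.8, 264.8] 1875 389 451 246 293
side 425.4672928725571
0.73 [370.7, 273.1] 3208 320 418 252 297
0.67 [282.2, 212.2] 1291 248 311 189 230
0.55 [434.2, 216.7] 958 407 463 201 226
sq [595.4 112.9  56. ]
bar [592.6  68.9  56. ]
small [551.5 115.7  56. ]
rnd [548.6  71.8  56. ]
```

The top-view fit is good to about 0.1 px: console at (566.9, 12.5), yaw -3.7°. The last joint's range means I have to grip across the shield's y sides, at tool yaw -3.7°, then turn +180°.

>>> send_rows([
  [[0,0,-0.0197,0.1023,0.1673,0,-1],[0,0,-0.0197,0.1023,0.1673,0,-1],[0,0,-0.0197,0.1023,0.1673,0,-1],[0,0,-0.0197,0.1023,0.1673,0,-1],[0,0,-0.0197,0.1023,0.1673,0,-1],[0,0,-0.0197,0.1023,0.1673,0,-1],[0,0,-0.0197,0.1023,0.1673,0,-1],[0,0,-0.0197,0.1023,0.1673,0,-1],[0,0,-0.0197,0.1023,0.1673,0,-1],[0,0,-0.0197,0.1023,0.1673,0,-1],[0,0,-0.0197,0.1023,0.1673,0,-1],[0,0,-0.0197,0.1023,0.1673,0,-1]],
])

```text
time_s: 2.4
ee_pos: [485.8, -119.7, 214.2]
ee_rot: [180.0, -0.0, 3.3]
force: [0.3, 0.3, -0.1]
gripper_width: 91.0
gripper_force: 0.0
```

>>> send_rows([
  [[0,0,-0.0197,0.1023,0.1673,0,-1],[0,0,-0.0197,0.1023,0.1673,0,-1],[0,0,-0.0197,0.1023,0.1673,0,-1],[0,0,-0.0197,0.1023,0.1673,0,-1],[0,0,0,0,0,-0.15,-1],[0,0,0,0,0,-0.15,-1],[0,0,0,0,0,0,-1],[0,0,0,0,0,0,-1]],
])

```text
time_s: 3.2
ee_pos: [567.1, 12.6, 154.3]
ee_rot: [180.0, 0.0, -3.7]
force: [0.4, -0.3, 0.2]
gripper_width: 91.2
gripper_force: 0.0
```

Run:
```python
from h import *
s=env.state();print({k:np.round(s[k],2) for k in('time_s','qpos','ee_pos','ee_rot','force','gripper_width')})
p,_=grab('side','s1');cv2.imwrite('pics/s1c.png',cv2.resize(p[100:310,180:460,::-1],(800,600)))
print(proj('side',s['ee_pos']))
```

```text
{'time_s': np.float64(3.2), 'qpos': array([ 1.100e-01,  2.014e+01,  9.594e+01, -1.000e-02,  6.394e+01,
        9.386e+01]), 'ee_pos': array([567.09,  12.59, 154.28]), 'ee_rot': array([ 1.7999e+02,  2.0000e-02, -3.7500e+00]), 'force': array([ 0.42, -0.33,  0.22]), 'gripper_width': np.float64(91.19)}
[298.54734049 171.32382259]
```

View pics/s1c.png

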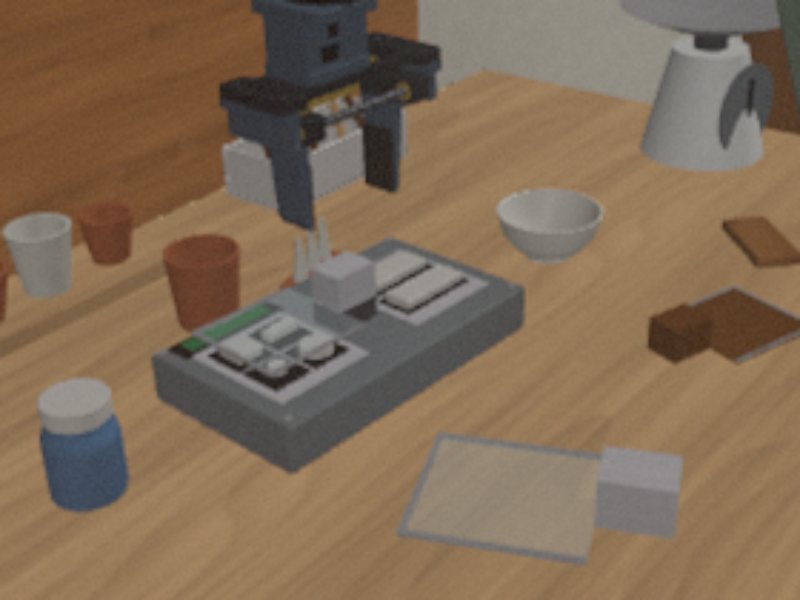

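The side view shows the open fingers straddling the block, with tips near (298,220) and (384,190) and their midpoint over the block. I'll descend and grip.

>>> send_rows([
  [[0,0,0,0,0,-0.1,-1],[0,0,0,0,0,-0.1,-1],[0,0,0,0,0,-0.1,-1],[0,0,0,0,0,-0.1,-1],[0,0,0,0,0,0,-1],[0,0,0,0,0,0,-1]],
])

```text
time_s: 3.85
ee_pos: [568.1, 12.4, 75.6]
ee_rot: [-180.0, -0.2, -3.8]
force: [1.1, -0.2, 1.1]
gripper_width: 91.2
gripper_force: 0.0
```

>>> send_rows([
  [[0,0,0,0,0,0,1],[0,0,0,0,0,0,1],[0,0,0,0,0,0,1],[0,0,0,0,0,0,1],[0,0,0,0,0,0,1],[0,0,0,0,0,0,1],[0,0,0,0,0,0,1],[0,0,0,0,0,0,1]],
], grip_force=30)

```text
time_s: 4.65
ee_pos: [566.9, 12.6, 74.0]
ee_rot: [180.0, 0.0, -3.7]
force: [-0.1, -0.5, 0.8]
gripper_width: 44.1
gripper_force: 29.6
```

>>> send_rows([
  [[0,0,0,0,0,0.03,1],[0,0,0,0,0,0.03,1],[0,0,0,0,0,0.03,1],[0,0,0,0,0,0.03,1],[0,0,0,0,0,0.04,1],[0,0,0,0,0,0.04,1],[0,0,0,0,0,0.05,1],[0,0,0,0,0,0.05,1],[0,0,0,0,0,0,1],[0,0,0,0,0,0,1]],
], grip_force=40)

```text
time_s: 5.65
ee_pos: [567.0, 12.6, 134.3]
ee_rot: [180.0, -0.0, -3.7]
force: [-0.4, -0.1, -4.8]
gripper_width: 43.8
gripper_force: 39.6
```

Run:
```python
from h import *
s=env.state();print({k:np.round(s[k],2) for k in('time_s','qpos','ee_pos','ee_rot','force','torque','gripper_width')})
a,_=grab('side','s2');b,_=grab('top','t2')
cv2.imwrite('pics/st2.png',np.hstack([cv2.resize(a[120:270,220:360,::-1],(400,429)),cv2.resize(b[90:240,240:380,::-1],(400,429))]))
```

```text
{'time_s': np.float64(5.65), 'qpos': array([ 0.12, 21.12, 97.59, -0.  , 61.27, 93.87]), 'ee_pos': array([566.99,  12.64, 134.26]), 'ee_rot': array([ 1.80e+02, -2.00e-02, -3.75e+00]), 'force': array([-0.4 , -0.08, -4.77]), 'torque': array([-0.03,  0.06, -0.03]), 'gripper_width': np.float64(43.81)}
```

View pics/st2.png

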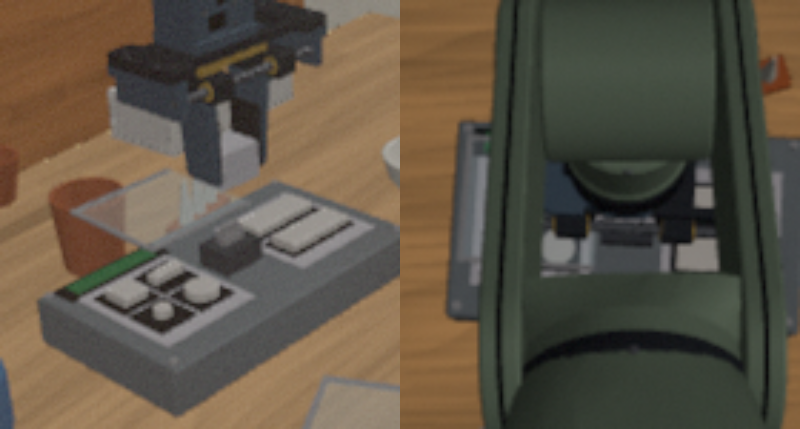

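The side view shows the shield hanging level, clear of the pin and in the jaws. The top view is blocked by the arm. I'll check the shield's in-hand x offset in the side image with a model overlay.

```bash
cat > ov.py <<'E'
from h import *
def overlay(src,out,q,sq,uz,win,px=0):
    x0,y0,w=win;f=800/w
    p=cv2.imread(src)[y0:y0+int(w*.75),x0:x0+w];p=cv2.resize(p,(800,600),interpolation=cv2.INTER_CUBIC)
    def ln(pts,qq,col):
        P=[((proj('side',C(qq,a))-[x0,y0]+.5)*f).round().astype(int) for a in pts]
        cv2.polylines(p,[np.array(P)],True,col,1,cv2.LINE_AA)
    for X,Y,a,b in[(22,102,13,13),(22,58,6,17),(22,-80,14,38),(-22,-80,14,38)]:
        ln([(X-a,Y-b,56),(X+a,Y-b,56),(X+a,Y+b,56),(X-a,Y+b,56)],q,(0,255,0))
    ln([(-17,-22,66),(17,-22,66),(17,22,66),(-17,22,66)],q,(0,255,255))
    ln([(-2.5,-9,84),(2.5,-9,84),(2.5,9,84),(-2.5,9,84)],q,(0,255,0))
    ln([(-85,-150,45),(85,-150,45),(85,150,45),(-85,150,45)],q,(0,255,0))
    ln([(-50,22,uz+2),(50,22,uz+2),(50,128,uz+2),(-50,128,uz+2)],sq,(0,0,255))
    ln([(-17,-22,uz),(-17,22,uz),(-17,22,uz+32),(-17,-22,uz+32)],sq,(0,0,255))
    cv2.imwrite(out,p)
E
python3 - <<'E'
from ov import *
q=[566.9,12.5,-3.67]
overlay('pics/s2.png','pics/s2o.png',q,[566.95,12.6,-3.75],126,(225,135,130))
E
```

```text
(no output)
```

View pics/s2o.png

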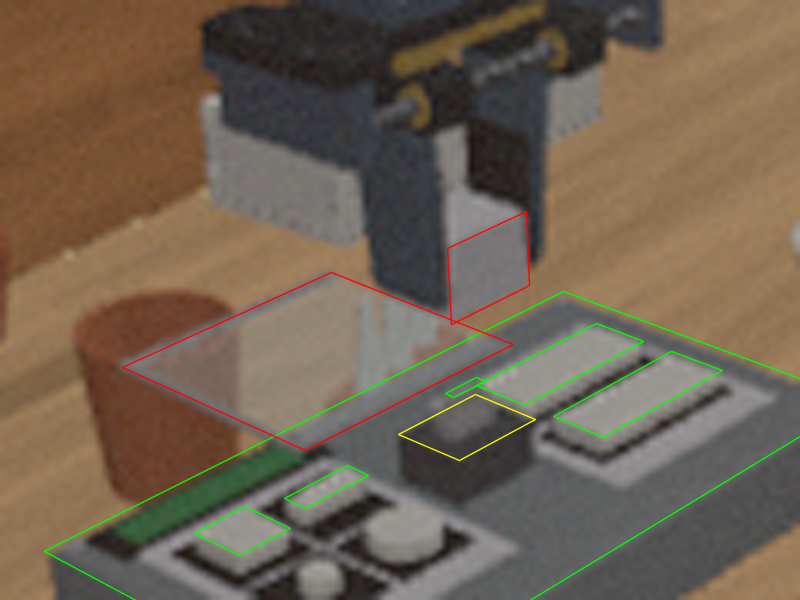

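The overlay matches both the console and the plate: outer corners near (122,368) and (305,449), within about 1 mm. So the in-hand offset is small, and I'll turn by +180°.

>>> send_rows([
  [[0,0,0.0833,0,0,0,1],[0,0,0.0833,0,0,0,1],[0,0,0.0833,0,0,0,1],[0,0,0.0833,0,0,0,1],[0,0,0.0833,0,0,0,1],[0,0,0.0833,0,0,0,1],[0,0,0.0833,0,0,0,1],[0,0,0.0833,0,0,0,1],[0,0,0.0833,0,0,0,1],[0,0,0.0833,0,0,0,1],[0,0,0.0833,0,0,0,1],[0,0,0.0833,0,0,0,1]],
])

```text
time_s: 6.95
ee_pos: [566.6, 12.7, 133.3]
ee_rot: [-179.9, 0.0, 86.5]
force: [-0.0, -0.3, -3.9]
gripper_width: 43.8
gripper_force: 39.6
```

>>> send_rows([
  [[0,0,0.0833,0,0,0,1],[0,0,0.0833,0,0,0,1],[0,0,0.0833,0,0,0,1],[0,0,0.0833,0,0,0,1],[0,0,0.0833,0,0,0,1],[0,0,0.0833,0,0,0,1],[0,0,0.0833,0,0,0,1],[0,0,0.0833,0,0,0,1],[0,0,0.0833,0,0,0,1],[0,0,0.0833,0,0,0,1],[0,0,0.0833,0,0,0,1],[0,0,0.0837,0,0,0,1]],
])

```text
time_s: 8.15
ee_pos: [566.6, 12.7, 133.3]
ee_rot: [180.0, -0.1, 176.5]
force: [-0.0, 0.3, -4.1]
gripper_width: 43.8
gripper_force: 39.6
```

>>> send_rows([
  [[0,0,0,0,0,-0.05,1],[0,0,0,0,0,-0.05,1],[0,0,0,0,0,-0.05,1],[0,0,0,0,0,0,1],[0,0,0,0,0,0,1],[0,0,0,0,0,0,1]],
])

```text
time_s: 8.75
ee_pos: [567.3, 12.6, 104.2]
ee_rot: [180.0, 0.0, 176.2]
force: [1.4, 0.1, -3.9]
gripper_width: 44.2
gripper_force: 39.6
```

Run:
```python
from ov import *
s=env.state();print({k:np.round(s[k],2) for k in('time_s','qpos','ee_pos','ee_rot','force','torque','gripper_width')})
grab('side','s3');e=s['ee_pos']
overlay('pics/s3.png','pics/s3o.png',[566.9,12.5,-3.67],[e[0],e[1],s['ee_rot'][2]],e[2]-8,(240,125,130))
```

```text
{'time_s': np.float64(8.75), 'qpos': array([  0.11,  22.81,  99.8 ,   0.  ,  57.35, -86.09]), 'ee_pos': array([567.32,  12.64, 104.21]), 'ee_rot': array([1.7999e+02, 4.0000e-02, 1.7620e+02]), 'force': array([ 1.41,  0.13, -3.89]), 'torque': array([ 0.14, -0.13, -0.02]), 'gripper_width': np.float64(44.24)}
```

View pics/s3o.png

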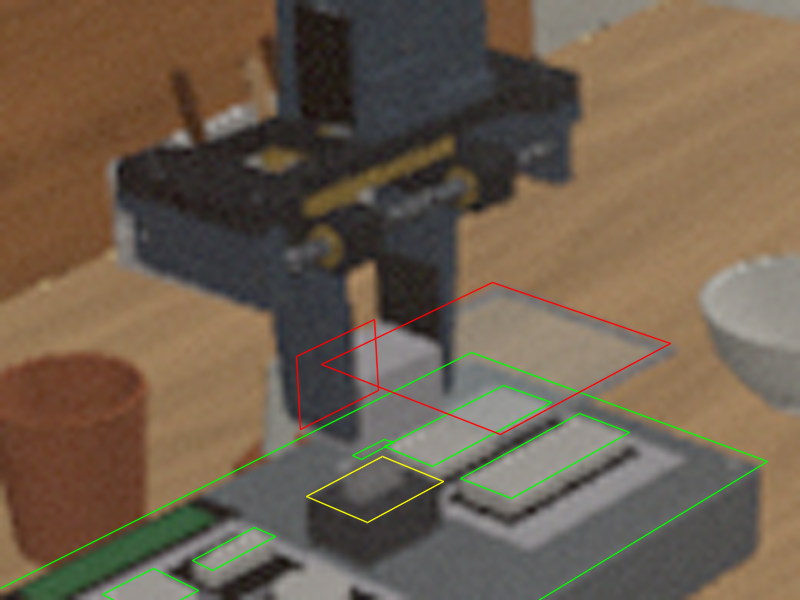

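The shield is turned with the plate on the paddle side: visible outer corners near (500,290) and (677,350), versus (492,282) and (670,343) predicted. The pedestal is also drawn a little high, so I'll quantify this by aligning edges numerically before lowering.

Run:
```python
from h import *
from scipy.ndimage import map_coordinates
def align(img,segs,q):
    g=cv2.GaussianBlur(cv2.imread(img).astype(np.float32),(0,0),.8)
    gx=np.stack([cv2.Sobel(g[:,:,k],cv2.CV_32F,1,0) for k in range(3)]);gy=np.stack([cv2.Sobel(g[:,:,k],cv2.CV_32F,0,1) for k in range(3)])
    pts=[];nrm=[]
    for a,b in segs:
        A,B=proj('side',C(q,a)),proj('side',C(q,b));n=int(np.hypot(*(B-A))*2)
        d=(B-A)/np.hypot(*(B-A));pts+=[A+(B-A)*t for t in np.linspace(.05,.95,n)];nrm+=[(-d[1],d[0])]*n
    pts=np.array(pts);nrm=np.array(nrm);best=[]
    for du in np.arange(-3,3.01,.2):
        for dv in np.arange(-3,3.01,.2):
            P=[pts[:,1]+dv,pts[:,0]+du]
            s=sum(np.abs(map_coordinates(gx[k],P,order=1)*nrm[:,0]+map_coordinates(gy[k],P,order=1)*nrm[:,1]) for k in range(3))
            best.append((np.minimum(s,np.percentile(s,90)).mean(),du,dv))
    best.sort(reverse=True);return np.round(best[:4],2)
q=[566.9,12.5,-3.67]
con=[((-85,-150,45),(-85,150,45)),((-85,150,45),(85,150,45)),((85,150,45),(85,60,45)),((-85,-150,45),(0,-150,45)),((-85,150,45),(-85,150,0))]
print('console s0',align('pics/side0.png',con,q)); print('console s2',align('pics/s2.png',con,q))
pl=lambda z,y0:[((-50,128,z),(50,128,z)),((-50,30,z),(-50,128,z)),((50,y0,z),(50,128,z))]
for z in(1,2):
    print('s0',align('pics/side0.png',pl(66+z,30),q))
    print('s2',align('pics/s2.png',pl(126.3+z,30),[567,12.6,-3.75]))
    print('s3',align('pics/s3.png',pl(96.2+z,60)[:1]+pl(96.2+z,60)[2:],[567.3,12.6,176.2]))
i=np.array
for n,qq,z in(('s2',[567,12.6,-3.75],128),('s3',[567.3,12.6,176.2],98)):
    o=proj('side',C(qq,(0,100,z)));print(n,'du/dx',proj('side',C(qq,(1,100,z)))-o,'dy',proj('side',C(qq,(0,101,z)))-o,'dz',proj('side',C(qq,(0,100,z+1)))-o)
```

```text
console s0 [[137.27   0.6    0.2 ]
 [137.12   0.8    0.2 ]
 [136.79   0.4    0.2 ]
 [136.6    0.8    0.  ]]
console s2 [[148.01   1.     0.2 ]
 [147.73   0.8    0.4 ]
 [147.69   0.8    0.2 ]
 [147.59   0.6    0.4 ]]
s0 [[321.33   3.     3.  ]
 [316.84  -3.     3.  ]
 [314.12   2.8    3.  ]
 [311.66   3.     2.8 ]]
s2 [[249.28  -1.4   -0.6 ]
 [249.21  -1.6   -0.6 ]
 [248.41  -1.8   -0.6 ]
 [248.06  -1.2   -0.6 ]]
s3 [[141.88  -2.2    0.8 ]
 [141.82  -2.     0.8 ]
 [141.62  -2.4    0.6 ]
 [141.56  -2.2    0.6 ]]
s0 [[301.39  -3.     3.  ]
 [296.47   3.     3.  ]
 [292.14  -2.8    3.  ]
 [287.04   2.8    3.  ]]
s2 [[ 2.4912e+02 -1.4000e+00 -2.0000e-01]
 [ 2.4912e+02 -1.6000e+00 -2.0000e-01]
 [ 2.4812e+02 -1.2000e+00 -2.0000e-01]
 [ 2.4775e+02 -1.8000e+00 -2.0000e-01]]
s3 [[142.14  -2.2    1.  ]
 [141.7   -2.4    1.  ]
 [141.39  -2.     1.  ]
 [141.15  -2.     1.2 ]]
s2 du/dx [-0.29620038 -0.12923955] dy [-0.33079304  0.15879945] dz [-0.03633259 -0.39226865]
s3 du/dx [0.28954912 0.10320103] dy [ 0.25342077 -0.12768119] dz [-0.00697341 -0.34856435]
```

Numeric alignment is not reliable enough to decide. The pin top leaves ±4.5 mm for entry, so I'll lower by feel.

>>> send_rows([
  [[0,0,0,0,0,-0.03,1],[0,0,0,0,0,-0.02,1],[0,0,0,0,0,-0.015,1],[0,0,0,0,0,-0.01,1],[0,0,0,0,0,0,1],[0,0,0,0,0,0,1]],
])

```text
time_s: 9.4
ee_pos: [567.0, 12.6, 89.0]
ee_rot: [180.0, 0.0, 176.2]
force: [-0.5, -0.5, -4.0]
gripper_width: 43.8
gripper_force: 39.6
```

>>> send_rows([
  [[0,0,0,0,0,-0.01,1],[0,0,0,0,0,0,1],[0,0,0,0,0,0,1]],
])

```text
time_s: 9.7
ee_pos: [567.2, 12.6, 87.1]
ee_rot: [180.0, 0.0, 176.2]
force: [0.9, 0.0, -4.6]
gripper_width: 44.0
gripper_force: 39.6
```

The pin tip is inside the socket and nothing is touching. Continuing to the wider part of the pin.

>>> send_rows([
  [[0,0,0,0,0,-0.01,1],[0,0,0,0,0,-0.01,1],[0,0,0,0,0,0,1],[0,0,0,0,0,0,1]],
])

```text
time_s: 10.1
ee_pos: [567.3, 12.6, 83.0]
ee_rot: [180.0, 0.0, 176.2]
force: [0.7, -0.3, -3.1]
gripper_width: 44.1
gripper_force: 39.6
```

>>> send_rows([
  [[0,0,0,0,0,-0.01,1],[0,0,0,0,0,0,1],[0,0,0,0,0,0,1]],
])

```text
time_s: 10.4
ee_pos: [567.4, 12.6, 82.7]
ee_rot: [180.0, 0.1, 176.2]
force: [-2.0, -0.0, 6.2]
gripper_width: 44.1
gripper_force: 39.6
```

Contact at the step (about 10 N), so it is off sideways. The images hinted that the shield sits towards -x of the tool, so I'll lift 2 mm, shift +2 mm in x and retry.

>>> send_rows([
  [[0,0,0,0,0,0.015,1],[0,0,0,0.01,0,0,1],[0,0,0,0,0,0,1],[0,0,0,0,0,0,1]],
])

```text
time_s: 10.8
ee_pos: [568.4, 12.7, 83.4]
ee_rot: [-180.0, -0.1, 176.2]
force: [-0.4, 0.5, -3.9]
gripper_width: 43.8
gripper_force: 39.6
```

>>> send_rows([
  [[0,0,0,0,0,-0.01,1],[0,0,0,0,0,-0.005,1],[0,0,0,0,0,0,1],[0,0,0,0,0,0,1]],
])

```text
time_s: 11.2
ee_pos: [568.8, 12.6, 80.8]
ee_rot: [180.0, -0.0, 176.2]
force: [-0.3, 0.7, -3.1]
gripper_width: 44.2
gripper_force: 39.6
```

It slid past the step freely. Lowering to the seat.

>>> send_rows([
  [[0,0,0,0,0,-0.01,1],[0,0,0,0,0,-0.01,1],[0,0,0,0,0,0,1],[0,0,0,0,0,0,1]],
])

```text
time_s: 11.6
ee_pos: [568.9, 12.6, 76.9]
ee_rot: [180.0, -0.0, 176.2]
force: [0.1, -0.4, -4.4]
gripper_width: 43.9
gripper_force: 39.6
```

>>> send_rows([
  [[0,0,0,0,0,-0.01,1],[0,0,0,0,0,-0.005,1],[0,0,0,0,0,0,1],[0,0,0,0,0,0,1]],
])

```text
time_s: 12.0
ee_pos: [569.0, 12.7, 74.0]
ee_rot: [180.0, 0.0, 176.2]
force: [-0.2, 0.1, -3.5]
gripper_width: 43.9
gripper_force: 39.6
```

>>> send_rows([
  [[0,0,0,0,0,-0.004,1],[0,0,0,0,0,0,1],[0,0,0,0,0,0,1]],
])

```text
time_s: 12.3
ee_pos: [569.0, 12.7, 73.9]
ee_rot: [180.0, 0.0, 176.2]
force: [-3.8, -0.3, 6.1]
gripper_width: 44.1
gripper_force: 39.6
```

It is seated: contact at TCP 73.9, the same height as the original grip. Releasing and raising.

>>> send_rows([
  [[0,0,0,0,0,0.004,-1],[0,0,0,0,0,0,-1],[0,0,0,0,0,0,-1],[0,0,0,0,0,0,-1],[0,0,0,0,0,0,-1],[0,0,0,0,0,0,-1],[0,0,0,0,0,0,-1]],
])

```text
time_s: 13.0
ee_pos: [569.0, 12.6, 73.9]
ee_rot: [180.0, -0.0, 176.2]
force: [-0.7, -0.2, 0.2]
gripper_width: 90.9
gripper_force: 0.0
```

>>> send_rows([
  [[0,0,0,0,0,0.05,-1],[0,0,0,0,0,0.1,-1],[0,0,0,0,0,0.1,-1],[0,0,0,0,0,0.1,-1],[0,0,0,0,0,0.05,-1],[0,0,0,0,0,0,-1],[0,0,0,0,0,0,-1]],
])

```text
time_s: 13.7
ee_pos: [568.6, 12.6, 153.6]
ee_rot: [180.0, -0.0, 176.2]
force: [-0.0, -0.3, -0.8]
gripper_width: 91.0
gripper_force: 0.0
```

Run:
```python
from h import *
s=env.state();print({k:np.round(s[k],2) for k in('time_s','qpos','ee_pos','ee_rot','force','gripper_width')})
p,_=grab('side','s4');cv2.imwrite('pics/s4c.png',cv2.resize(p[110:290,200:440,::-1],(800,600)))
```

```text
{'time_s': np.float64(13.7), 'qpos': array([ 1.100e-01,  2.031e+01,  9.578e+01,  1.000e-02,  6.395e+01,
       -8.611e+01]), 'ee_pos': array([568.58,  12.64, 153.62]), 'ee_rot': array([ 1.8000e+02, -4.0000e-02,  1.7622e+02]), 'force': array([-0.02, -0.26, -0.76]), 'gripper_width': np.float64(90.97)}
```

View pics/s4c.png

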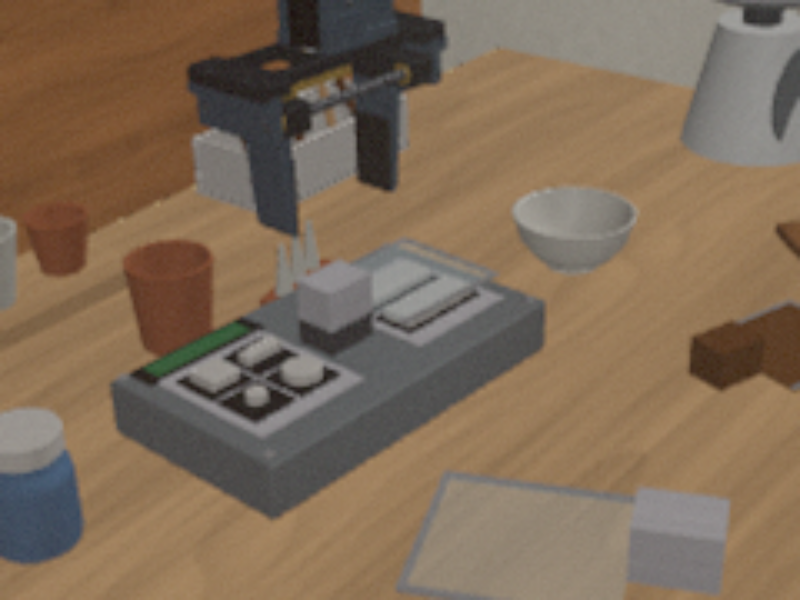

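The shield sits flat on the pedestal over the paddles (block around crop (336,300)), and the keys and bystanders look untouched. Next I'll shut the fingers and go above the large round key.

>>> send_rows([
  [[0,0,0,-0.033,0.0985,0,1],[0,0,0,-0.033,0.0985,0,1],[0,0,0,-0.033,0.0985,0,1],[0,0,0,0,0,-0.1,1],[0,0,0,0,0,-0.1,1],[0,0,0,0,0,-0.1,1],[0,0,0,0,0,-0.1,1],[0,0,0,0,0,-0.05,1],[0,0,0,0,0,0,1],[0,0,0,0,0,0,1],[0,0,0,0,0,0,1]],
], grip_force=20)

```text
time_s: 14.85
ee_pos: [549.9, 71.8, 64.8]
ee_rot: [180.0, 0.1, 176.2]
force: [-0.1, 0.1, -0.1]
gripper_width: 5.8
gripper_force: 0.0
```

>>> send_rows([
  [[0,0,0,0,0,0,1],[0,0,0,0,0,-0.02,1],[0,0,0,0,0,-0.02,1],[0,0,0,0,0,-0.01,1],[0,0,0,0,0,0,1],[0,0,0,0,0,0,1]],
])

```text
time_s: 15.45
ee_pos: [549.3, 71.8, 54.2]
ee_rot: [180.0, 0.0, 176.2]
force: [0.3, -0.1, 2.1]
gripper_width: 0.4
gripper_force: 1.3
```

>>> send_rows([
  [[0,0,0,0,0,-0.01,1],[0,0,0,0,0,-0.01,1],[0,0,0,0,0,0,1],[0,0,0,0,0,0,1]],
])

```text
time_s: 15.85
ee_pos: [549.4, 71.7, 50.3]
ee_rot: [180.0, 0.0, 176.2]
force: [-0.9, -0.5, 4.5]
gripper_width: 0.5
gripper_force: 2.6
```

>>> send_rows([
  [[0,0,0,0,0,-0.006,1],[0,0,0,0,0,0,1],[0,0,0,0,0,0,1]],
])

```text
time_s: 16.15
ee_pos: [549.4, 71.8, 50.2]
ee_rot: [180.0, 0.1, 176.2]
force: [-2.1, -0.3, 12.3]
gripper_width: 0.3
gripper_force: 6.1
```

The large round key reached the bottom (50.2 mm, 12 N). Now up, over to the square key and down.

>>> send_rows([
  [[0,0,0,0,0,0.04,1],[0,0,0,0,0,0.04,1],[0,0,0,0,0,0,1],[0,0,0,0.08,0.07,0,1],[0,0,0,0.08,0.07,0,1],[0,0,0,0.072,0.0655,0,1],[0,0,0,0,0,0,1],[0,0,0,0,0,0,1]],
])

```text
time_s: 16.95
ee_pos: [594.6, 112.7, 63.9]
ee_rot: [-180.0, -0.1, 176.3]
force: [-0.9, -0.1, -1.0]
gripper_width: 0.3
gripper_force: 0.0
```

>>> send_rows([
  [[0,0,0,0,0,-0.03,1],[0,0,0,0,0,-0.02,1],[0,0,0,0,0,-0.01,1],[0,0,0,0,0,-0.01,1],[0,0,0,0,0,0,1],[0,0,0,0,0,0,1]],
])

```text
time_s: 17.55
ee_pos: [595.0, 112.5, 50.9]
ee_rot: [-180.0, -0.1, 176.2]
force: [-2.6, -1.1, 5.1]
gripper_width: 0.3
gripper_force: 2.2
```

>>> send_rows([
  [[0,0,0,0,0,-0.01,1],[0,0,0,0,0,0,1],[0,0,0,0,0,0,1],[0,0,0,0,0,0,1]],
])

```text
time_s: 17.95
ee_pos: [595.4, 112.6, 50.2]
ee_rot: [-180.0, 0.0, 176.2]
force: [-4.8, -2.1, 11.7]
gripper_width: 0.8
gripper_force: 5.8
```

The square key is fully down (11.7 N at 50.2 mm). Next the bar key.

>>> send_rows([
  [[0,0,0,0,0,0.04,1],[0,0,0,0,0,0.04,1],[0,0,0,0,0,0,1],[0,0,0,-0.005,-0.073,0,1],[0,0,0,-0.005,-0.073,0,1],[0,0,0,-0.004,-0.072,0,1],[0,0,0,0,0,0,1],[0,0,0,0,0,0,1]],
])

```text
time_s: 18.75
ee_pos: [592.7, 68.5, 64.6]
ee_rot: [180.0, -0.0, 176.1]
force: [-1.0, 0.1, -0.4]
gripper_width: 0.5
gripper_force: 0.0
```

>>> send_rows([
  [[0,0,0,0,0,-0.03,1],[0,0,0,0,0,-0.02,1],[0,0,0,0,0,-0.01,1],[0,0,0,0,0,-0.01,1],[0,0,0,0,0,0,1],[0,0,0,0,0,0,1]],
])

```text
time_s: 19.35
ee_pos: [592.9, 69.5, 51.1]
ee_rot: [180.0, 0.0, 176.2]
force: [-1.4, -0.1, 4.1]
gripper_width: 0.5
gripper_force: 2.1
```

>>> send_rows([
  [[0,0,0,0,0,-0.01,1],[0,0,0,0,0,0,1],[0,0,0,0,0,0,1],[0,0,0,0,0,0,1]],
])

```text
time_s: 19.75
ee_pos: [592.9, 69.5, 50.2]
ee_rot: [180.0, 0.1, 176.2]
force: [-2.7, 1.0, 10.4]
gripper_width: 0.3
gripper_force: 5.4
```

All three keys bottomed out. I'll raise well clear and check once more.

>>> send_rows([
  [[0,0,0,0,0,0.04,1],[0,0,0,0,0,0.1,1],[0,0,0,0,0,0.2,1],[0,0,0,0,0,0.2,1],[0,0,0,0,0,0.1,1],[0,0,0,0,0,0,1],[0,0,0,0,0,0,1]],
])

```text
time_s: 20.45
ee_pos: [592.1, 69.2, 175.8]
ee_rot: [-180.0, -0.1, 176.2]
force: [0.1, 0.5, -0.5]
gripper_width: 0.4
gripper_force: 0.0
```

Run:
```python
from h import *
s=env.state();print({k:np.round(s[k],2) for k in('time_s','ee_pos','force')})
p,_=grab('side','s5');cv2.imwrite('pics/s5c.png',cv2.resize(p[110:290,200:440,::-1],(800,600)))
```

```text
{'time_s': np.float64(20.45), 'ee_pos': array([592.14,  69.21, 175.85]), 'force': array([ 0.08,  0.5 , -0.52])}
```

View pics/s5c.png

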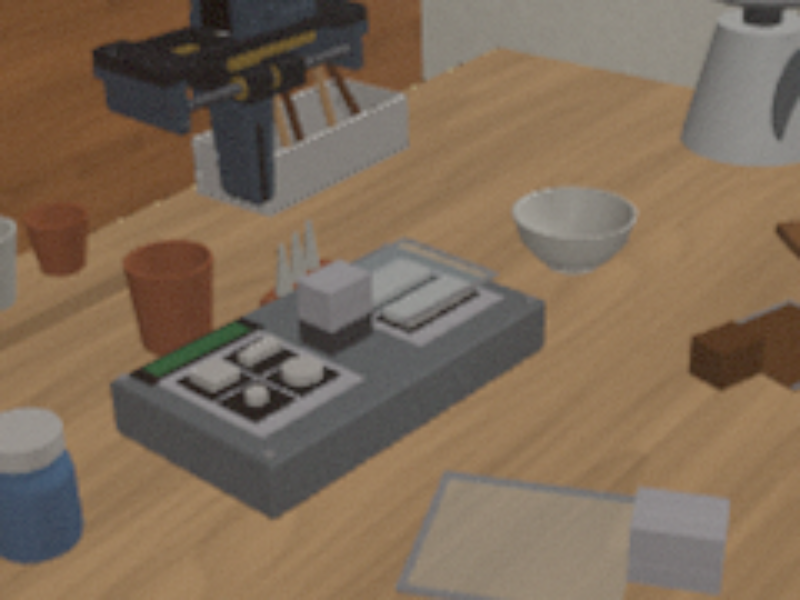

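The shield block sits flat at about (336,300), the keys are up, the bystanders are unmoved and the gripper is clear. Handing in.

```bash
python3 -c "
from workcell import env;print(env.job_done())"
```

```text
the job is handed in; nothing more can be done
None
```

The shield is turned end for end and seated on its pin over the paddles; the large round, square and bar keys were each pressed fully down in that order, the last picture shows nothing else moved, and the job was handed in at about 20.5 s (no verdict shown).

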